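# Close the tilted filter holder crosswise

## Task

Close the tilted filter holder by its four wing-handled clamp screws, turning them clockwise in crisscross order (after one corner always the diagonally opposite one, then the other diagonal) and in two passes, so that the gasket is pressed evenly: first sink all four about half way, then go round crosswise again and turn each one home until it stops. Let go of everything at the end and leave the beaker, the bottles and the dish beside the holder standing where they are.

Things in the scene. Friction and masses are not known exactly. Their poses are not given: they have to be found in the camera images.
- filter_stand: filter holder fixed to the bench: a dark steel foot plate 190 x 180 x 10 mm, four steel legs and a tilted square head 164 x 164 mm. Origin: bench level under the middle of the foot plate; x points to the head's high edge (away from the robot), y to its left side, z up. It may stand turned up to 0.35 rad.
- cover: square steel cover 160 x 160 x 10 mm on the head, with a round sight glass 72 mm across (5 mm proud) in its middle. It leans 28 degrees towards the low (robot) side. Origin: middle of its top face; z is the face's outward normal, x runs up the slope, y to the left. It does not move.
- handle1: clamp screw, far left corner (axis at x +54, y +54 mm on the cover); black wing handle: bar 66 mm long, 13 thick, 22 high. Origin: on the axis, mid bar; x along the bar, z the cover's normal, outwards. Clockwise seen from outside tightens: it sinks 3.5 mm per rad, turns at about 0.1 N m, stays where left. Starts 1.2 to 1.4 rad short of its stop.
- handle2: clamp screw, far right corner (axis at x +54, y -54 mm on the cover); black wing handle: bar 66 mm long, 13 thick, 22 high. Origin: on the axis, mid bar; x along the bar, z the cover's normal, outwards. Clockwise seen from outside tightens: it sinks 3.5 mm per rad, turns at about 0.1 N m, stays where left. Starts 1.2 to 1.4 rad short of its stop.
- handle3: clamp screw, near right corner (axis at x -54, y -54 mm on the cover); black wing handle: bar 66 mm long, 13 thick, 22 high. Origin: on the axis, mid bar; x along the bar, z the cover's normal, outwards. Clockwise seen from outside tightens: it sinks 3.5 mm per rad, turns at about 0.1 N m, stays where left. Starts 1.2 to 1.4 rad short of its stop.
- handle4: clamp screw, near left corner (axis at x -54, y +54 mm on the cover); black wing handle: bar 66 mm long, 13 thick, 22 high. Origin: on the axis, mid bar; x along the bar, z the cover's normal, outwards. Clockwise seen from outside tightens: it sinks 3.5 mm per rad, turns at about 0.1 N m, stays where left. Starts 1.2 to 1.4 rad short of its stop.
- collar1 (a point): centre of the underside of handle1's steel collar (27 mm across), on the axis, 45 mm under the handle's origin: 4.2 to 4.9 mm over the cover's top at the start, 0 at home. There it stops hard (1 N m does no harm). The bar's direction at the stop differs by up to 0.6 rad either way from screw to screw and cannot be seen beforehand.
- collar2 (a point): centre of the underside of handle2's steel collar (27 mm across), on the axis, 45 mm under the handle's origin: 4.2 to 4.9 mm over the cover's top at the start, 0 at home. There it stops hard (1 N m does no harm). The bar's direction at the stop differs by up to 0.6 rad either way from screw to screw and cannot be seen beforehand.
- collar3 (a point): centre of the underside of handle3's steel collar (27 mm across), on the axis, 45 mm under the handle's origin: 4.2 to 4.9 mm over the cover's top at the start, 0 at home. There it stops hard (1 N m does no harm). The bar's direction at the stop differs by up to 0.6 rad either way from screw to screw and cannot be seen beforehand.
- collar4 (a point): centre of the underside of handle4's steel collar (27 mm across), on the axis, 45 mm under the handle's origin: 4.2 to 4.9 mm over the cover's top at the start, 0 at home. There it stops hard (1 N m does no harm). The bar's direction at the stop differs by up to 0.6 rad either way from screw to screw and cannot be seen beforehand.
- beaker: empty plastic beaker, 59 mm across, 70 mm high, bystander left of the holder; origin under its middle
- dropper: white dropper bottle with blue cap, 34 mm across, 78 mm high, bystander left of the holder; origin under its middle
- amber_bottle: amber bottle with white cap, 58 mm across, 112 mm high, bystander right of the holder; origin under its middle
- petri: petri dish, 61 mm across, 12 mm high, bystander right of the holder; origin under its middle

How it is judged:
On the way:
1. all four screws are part way down (collars 0.9 to 3.5 mm over the cover), none of them home yet (z of collar1 in the frame of cover between 0.0009 and 0.0035 m and z of collar2 in the frame of cover between 0.0009 and 0.0035 m and z of collar3 in the frame of cover between 0.0009 and 0.0035 m and z of collar4 in the frame of cover between 0.0009 and 0.0035 m), for 0.2 s.
At the end, for the whole second after the job is handed in: all four collars lie within 0.6 mm of the cover's top face (all screws home) and the handles are at rest; beaker, dropper bottle, amber bottle and petri dish stand upright (within 0.2 rad) within 30 mm of where they were (z of each of collar1, collar2, collar3, collar4 in the frame of cover below 0.0006 m and angular speed of each of handle1, handle2, handle3, handle4 below 0.05 rad/s and distance of each of beaker, dropper, amber_bottle, petri from where it was at the start of the episode below 0.03 m and angle between each of beaker, dropper, amber_bottle, petri's own z axis and vertical below 0.2 rad); the robot touches nothing.
It fails at once if first pass not crosswise: both screws of one side turned down (collars under 3.4 mm) while both on the opposite side are still as they were (over 3.9 mm) ((z of each of collar1, collar2 in the frame of cover below 0.0034 m and z of each of collar3, collar4 in the frame of cover above 0.0039 m) or (z of each of collar2, collar3 in the frame of cover below 0.0034 m and z of each of collar1, collar4 in the frame of cover above 0.0039 m) or (z of each of collar3, collar4 in the frame of cover below 0.0034 m and z of each of collar1, collar2 in the frame of cover above 0.0039 m) or (z of each of collar1, collar4 in the frame of cover below 0.0034 m and z of each of collar2, collar3 in the frame of cover above 0.0039 m)).
It fails at once if second pass not crosswise: both screws of one side home (under 0.7 mm) while both on the opposite side still stand 1.5 mm or more off ((z of each of collar1, collar2 in the frame of cover below 0.0007 m and z of each of collar3, collar4 in the frame of cover above 0.0015 m) or (z of each of collar2, collar3 in the frame of cover below 0.0007 m and z of each of collar1, collar4 in the frame of cover above 0.0015 m) or (z of each of collar3, collar4 in the frame of cover below 0.0007 m and z of each of collar1, collar2 in the frame of cover above 0.0015 m) or (z of each of collar1, collar4 in the frame of cover below 0.0007 m and z of each of collar2, collar3 in the frame of cover above 0.0015 m)).
It fails at once if a bystander knocked over or pushed more than 30 mm (distance of any of beaker, dropper, amber_bottle, petri from where it was at the start of the episode above 0.03 m or angle between any of beaker, dropper, amber_bottle, petri's own z axis and vertical above 0.5 rad).
It also fails if it takes over 72 s, if anything falls off the work surface, if the arm or the gripper's body presses on something with over 40 N, if the wrist force passes 120 N, or if a joint passes its speed limit or range.

## Robot

A 6-joint arm with a two-finger parallel gripper is mounted at the origin on a cart in front of the work surface, level with it; the furniture and walls round the work are solid. World frame = base frame: x ahead of the robot, y to its left, z up, the work surface at z = 0. Lengths are in m, angles in rad, forces in N, time in s.
With the tool pointing down it reaches from about 0.35 to 0.85 m from the base axis. Payload 8.1 kg.
Tool frame: the origin (TCP) lies midway between the tips of the shut fingers; the grasp point (between the pads) lies 19 mm behind it; z points along the fingers, y is the line along which they close (so a half turn about z gives the same grasp; the last joint's range is limited). The gripper opens to 85 mm and grips with 20 to 120 N. Pads are 22 mm wide; open, the fingers measure 114 mm over their backs; the gripper's body (76 mm by 85 mm) begins 54 mm behind the grasp point. The pads swing forward as they close: fully open they stand 13 mm farther back than shut.
Start: joints at [1.021, 0.13, 1.488, -0, 1.523, -0.085], TCP at [0.269, 0.536, 0.231] pointing down, gripper open.
Joint ranges: [-2.96, 2.96], [-0.89, 2.26], [0.02, 2.5], [-1.34, 4.48], [0, 2.73], [-2.66, 2.66]. Speed limits (rad/s): [2.39, 2.39, 2.79, 3.14, 3.14, 3.14].

## Interface

Orientations are given as a unit quaternion [w, x, y, z].
In Python, from workcell import ctrl gives the robot as it stands. The module is installed in compiled form; this text tells all that it offers.
- The arm moves only by the shell command python3 -m crank 'ROWS' [FORCE]. ROWS is JSON, a list that holds one entry, the list of rows, each a list of 5 numbers: the shift along the world's x, y, z in mm, then the turn about the world's z in degrees, then the opening, from 0 (shut) to 1 (fully open). A call has exactly 10 rows; each row shifts and turns the commanded pose from where the row before left it; what a row does not reach is not made up. A row lasts 1/12 s, in which the tool goes at most 41.7 mm and 7.16 degrees, less where a joint would pass 70% of its speed; a pose out of reach is approached as far as the arm can. A call with a gripper value outside its range is refused whole. The fingers move at their own pace and stop on an object; FORCE is the grip in N (left out, the last holds). Time passes only in rows, so rows that do not move let the fingers close, or fill a call up. It gives the time, the measured TCP pose, the force, the opening and the grip force at its end, in the units of the state.
- ctrl.state(): the state, without advancing time (a new reading comes with each control period).
- ctrl.snapshot(name): name is "scene" or "top"; returns (picture, depth): 420x560x3 uint8, red, green, blue; 420x560 float32, m along the optical axis (not along the pixel's ray), 0 where there is no reading.
- ctrl.calibration(name): a dict with "intrinsics" (3x3 intrinsics, pixels), "k1" (the pictures are not rectified: a ray, as slopes to the right and down, at radius r is drawn at 1 + k1 r^2 times it, then the intrinsics apply), "R" (3x3) and "t" (3): a world point X has camera coordinates R X + t. Camera axes: x right, y down, z forward; pixel columns grow to the right and rows downward; lengths in m; the calibration is good to about 2 mm. A picture is of the moment at which its call begins. calibration takes no time and is no camera call.
- ctrl.finish_job(): hands the job in; it is judged then, once.
Trained networks look in the newest picture that a camera, given by its name, has taken for a name from the list of things; names that differ only in an ending like _2 or _b are one class to them, and where a whole thing is asked for, a point or a joint stands for the part that bears it (a point fixed in the world has none). Each returns a list of dicts, best first, with "p" (0 to 1); they miss things now and then, are a little off and sometimes report something else, mostly with a low value. They report only what shows in the picture. A call takes as long as a camera call.
- ctrl.find_in(camera, name): "rect" ([left, top, width, height] in pixels, round what is visible of it).
- ctrl.landmark_of(camera, name): "centre" ([column, row] in pixels: a listed point, or the origin of a listed thing).
The state is a dict: "time_s": time; "q": joint angles; "qvel": joint speeds; "effort": joint torques, N m; "position": TCP position; "eef_rot": TCP orientation; "ft_force": force on the tool from outside, world axes, zero at the start; "moment": the same for the moment, N m; "width": finger opening in m; "gripper_force": force on a finger pad.
Only numpy, scipy, OpenCV 4.12 (cv2) and the standard library are available. Lean on these libraries where they do the work, as an engineer would, in place of code of your own. Each camera call takes 0.05 s, during which the arm holds its last target. There are 200 camera calls.

## Working session

There is one attempt and no reset: what is moved stays moved. The work goes in short steps, Python scripts to look and compute and a shell command to move; the robot and the scene stay as the last step left them, time stands still between calls to the robot, and variables do not carry over. Pictures are saved under pics/ and viewed, at most 10 in all, crops included, and the job is handed in when it is done.

```bash
mkdir -p pics; cat > h.py <<'E'
import numpy as np, cv2
from workcell import ctrl
def world(cam,depth,u,v,d=None):
    c=ctrl.calibration(cam);K=np.array(c["intrinsics"]);R=np.array(c["R"]);t=np.array(c["t"])
    x=(u-K[0,2])/K[0,0];y=(v-K[1,2])/K[1,1];k=c["k1"];a,b=x,y
    for _ in range(10):
        s=1+k*(a*a+b*b);a,b=x/s,y/s
    if d is None:d=depth[np.round(v).astype(int),np.round(u).astype(int)]
    P=np.stack([a*d,b*d,d*np.ones_like(a)],-1)
    return (P-t)@R
def proj(cam,X):
    c=ctrl.calibration(cam);K=np.array(c["intrinsics"]);R=np.array(c["R"]);t=np.array(c["t"])
    P=np.atleast_2d(X)@R.T+t;x=P[:,0]/P[:,2];y=P[:,1]/P[:,2];s=1+c["k1"]*(x*x+y*y)
    return np.stack([x*s*K[0,0]+K[0,2],y*s*K[1,1]+K[1,2]],-1)
E
python3 - <<'E'
from h import *
for n in("scene","top"):
    p,d=ctrl.snapshot(n);cv2.imwrite(f"pics/{n}0.png",p[:,:,::-1]);np.save(f"{n}0.npy",d)
    c=ctrl.calibration(n);print(n,c["k1"],-np.array(c["R"]).T@np.array(c["t"]),np.array(c["R"])[2])
    for o in["cover","handle1","collar1","filter_stand"]:
        print(o,[(np.round(x["centre"]).tolist(),round(x["p"],2)) for x in ctrl.landmark_of(n,o)])
s=ctrl.state();print(s)
E
```

```text
scene -0.11214601066022449 [-0.0970737  -0.60404162  0.59260237] [ 0.67500958  0.59097829 -0.44170886]
cover [([279.0, 228.0], 0.86)]
handle1 [([238.0, 220.0], 0.94), ([303.0, 203.0], 0.89), ([275.0, 186.0], 0.64), ([261.0, 235.0], 0.59)]
collar1 [([286.0, 201.0], 0.87), ([243.0, 228.0], 0.73), ([312.0, 219.0], 0.57), ([276.0, 254.0], 0.57)]
filter_stand [([274.0, 273.0], 0.79), ([345.0, 307.0], 0.4)]
top -0.027338400130976513 [0.49517366 0.01962911 1.04489503] [ 0.13148859 -0.0089266  -0.99127749]
cover [([287.0, 228.0], 0.86), ([322.0, 213.0], 0.71)]
handle1 [([319.0, 220.0], 0.96), ([247.0, 252.0], 0.93), ([299.0, 273.0], 0.84), ([264.0, 205.0], 0.75)]
collar1 [([253.0, 244.0], 0.72), ([267.0, 196.0], 0.63), ([306.0, 258.0], 0.58), ([324.0, 213.0], 0.56)]
filter_stand [([254.0, 245.0], 0.67), ([284.0, 235.0], 0.66)]
{'time_s': 0.5, 'q': array([ 1.02064569e+00,  1.30450071e-01,  1.48824120e+00,  1.77609175e-05,
        1.52299079e+00, -8.54008056e-02]), 'qvel': array([-0.00090413, -0.00028508, -0.00012964, -0.00043809,  0.00077849,
        0.00247267]), 'effort': array([-6.37882586e-04, -5.68717325e+01, -5.00360942e+01, -2.47896369e-04,
        2.83443725e-03, -1.66141021e-06]), 'position': array([0.26888649, 0.53636043, 0.23123964]), 'eef_rot': array([-2.23944213e-05,  2.30289668e-01,  9.73122123e-01, -3.96950702e-05]), 'ft_force': array([-0.46803837,  0.02728027,  0.38508552]), 'moment': array([ 0.05385702,  0.03577352, -0.01763115]), 'gripper_force': 0.0, 'width': 0.0856678027060605}
```

View pics/scene0.png

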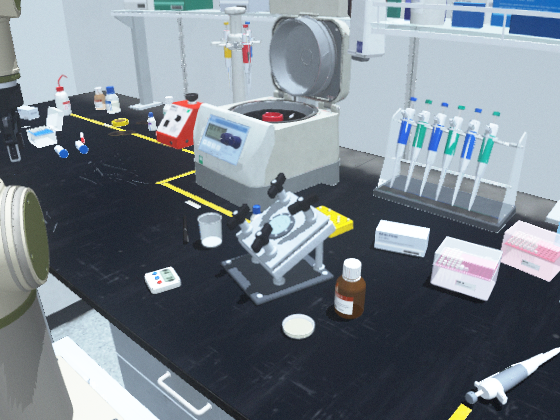

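View pics/top0.png

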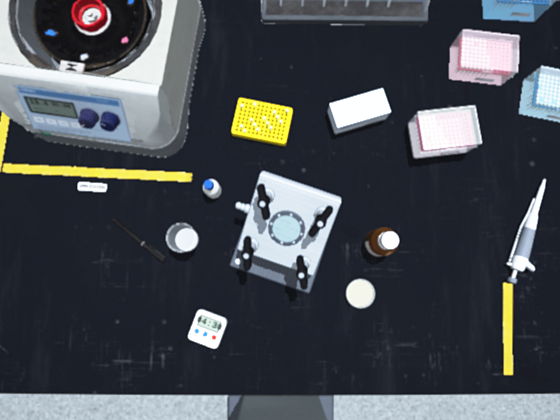

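The scene shows the tilted holder with its cover near (287,228) in the top picture. The handles are at about (264,205), (319,220), (299,273) and (247,252). The beaker (182,238) and dropper (212,188) stand to the left, the amber bottle (382,242) and dish (360,293) to the right.

```bash
cat > fit.py <<'E'
from h import *
import json
d=np.load("top0.npy");v,u=np.mgrid[160:310,215:360];v=v.ravel();u=u.ravel()
P=world("top",d,u.astype(float),v.astype(float));ok=d[v,u]>0;P=P[ok]
c=P[:,2]; print("bench z",np.median(world("top",d,np.array([150.,400,330]),np.array([280.,340,320]))[:,2]))
th=np.radians(28)
# find plane: normal tilt 28, yaw psi ; max inliers
best=None
for psi in np.radians(np.arange(-25,25.1,.5)):
    n=np.array([-np.sin(th)*np.cos(psi),-np.sin(th)*np.sin(psi),np.cos(th)])
    s=P@n; h,e=np.histogram(s[P[:,2]>.04],bins=np.arange(-.5,.5,.002)); k=h.argmax()
    if best is None or h[k]>best[0]:best=(h[k],psi,e[k]+.001,n)
_,psi,s0,n=best
for _ in range(4):
    I=(abs(P@n-s0)<.004)&(P[:,2]>.04);Q=P[I];m=np.median(Q,0);Q=Q[np.linalg.norm(Q-m,axis=1)<.12]
    w=np.linalg.svd(Q-Q.mean(0),full_matrices=False)[2][2];n=w*np.sign(w[2]);s0=np.median(Q@n)
print("inl",len(Q),"n",n,"tilt",np.degrees(np.arccos(n[2])),"psi",np.degrees(np.arctan2(-n[1],-n[0])),"grid psi",np.degrees(psi))
# rectangle in plane
def axes(psi):
    n=np.array([-np.sin(th)*np.cos(psi),-np.sin(th)*np.sin(psi),np.cos(th)])
    x=np.array([np.cos(th)*np.cos(psi),np.cos(th)*np.sin(psi),np.sin(th)]);return x,np.cross(n,x),n
x,y,z=axes(np.arctan2(-n[1],-n[0]))
r=cv2.minAreaRect(np.stack([Q@x,Q@y],1).astype(np.float32)*1000);print("rect mm",r)
E
python3 fit.py
python3 - <<'E'
from h import *
d=np.load("top0.npy")
for n in["beaker","dropper","amber_bottle","petri"]:
    r=ctrl.landmark_of("top",n)[0];print(n,r)
p=cv2.imread("pics/top0.png")[160:310,210:360];cv2.imwrite("pics/c0.png",cv2.resize(p,None,fx=4,fy=4,interpolation=2))
E
```

```text
bench z -0.003015751759176944
inl 4229 n [-0.4435007   0.15136662  0.88339984] tilt 27.944756586127944 psi -18.84475385330688 grid psi -18.5
rect mm ((536.5391845703125, 184.72203063964844), (160.06353759765625, 161.00120544433594), 89.99359130859375)
beaker {'centre': [189.1, 240.1], 'p': 0.8}
dropper {'centre': [211.2, 189.5], 'p': 0.78}
amber_bottle {'centre': [376.5, 241.6], 'p': 0.64}
petri {'centre': [359.9, 293.1], 'p': 0.69}
```

View pics/c0.png

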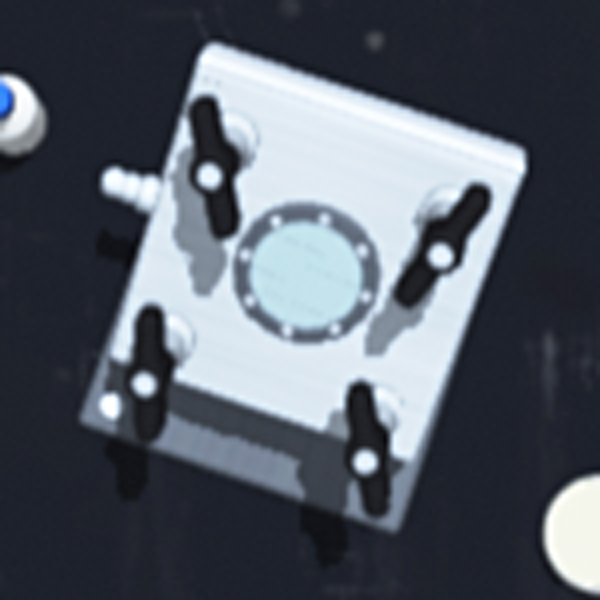

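The crop shows the four black bars lying roughly along the slope, with clear edges and hubs. The plane fit gives a tilt of 27.9°, a yaw of -18.8° and a size of 160x161 mm, all as expected. Next I'll work out the axes and bar directions.

```bash
cat >> fit.py <<'E'
psi=np.arctan2(-n[1],-n[0]);x,y,z=axes(psi)
C=x*r[0][0]/1000+y*r[0][1]/1000+z*np.median(Q@z)
print("cover centre",C,"stand yaw",np.degrees(psi))
L=np.stack([(P-C)@x,(P-C)@y,(P-C)@z],1)
for i,(a,b) in enumerate([(54,54),(54,-54),(-54,-54),(-54,54)]):
    q=L-np.array([a,b,0])/1000
    m=(np.hypot(q[:,0],q[:,1])<.04)&(q[:,2]>.052)&(q[:,2]<.070);q=q[m]
    w=np.linalg.svd(q[:,:2]-q[:,:2].mean(0),full_matrices=False)[2][0];w*=np.sign(w[0])
    phi=np.arctan2(w[1],w[0])
    f=lambda f:(lambda h:np.degrees(np.arctan2(h[1],h[0])))(x*np.cos(f)+y*np.sin(f))
    t=(q[:,:2]-q[:,:2].mean(0))@w
    O=C+x*a/1000+y*b/1000+z*.0495
    print(i+1,"n",m.sum(),"mean off mm",(q.mean(0)*1000).round(1),"len",np.ptp(t).round(3),"topz p90",np.percentile(q[:,2],85).round(4),"phi",np.degrees(phi).round(1),"origin mm",(O*1000).round(1),"yaw start/half/end",[round(f(phi-k),1) for k in(0,.65,1.3)])
E
python3 fit.py
```

```text
bench z -0.003015751759176944
inl 4229 n [-0.4435007   0.15136662  0.88339984] tilt 27.944756586127944 psi -18.84475385330688 grid psi -18.5
rect mm ((536.5391845703125, 184.72203063964844), (160.06353759765625, 161.00120544433594), 89.99359130859375)
cover centre [ 0.57834941 -0.00220598  0.11210517] stand yaw -18.84475385330688
1 n 286 mean off mm [ 1.1 -0.4 59.8] len 0.065 topz p90 0.062 phi 27.7 origin mm [618.9  41.  181.2] yaw start/half/end [np.float64(11.9), np.float64(-29.6), np.float64(-69.2)]
2 n 290 mean off mm [ 1.5  0.2 59.9] len 0.066 topz p90 0.0624 phi -15.9 origin mm [584.  -61.2 181.2] yaw start/half/end [np.float64(-36.7), np.float64(-75.4), np.float64(-109.2)]
3 n 260 mean off mm [ 2.2  0.6 60.1] len 0.066 topz p90 0.0626 phi 27.1 origin mm [493.8 -30.4 130.5] yaw start/half/end [np.float64(11.2), np.float64(-30.3), np.float64(-69.8)]
4 n 261 mean off mm [ 2.7 -0.1 59.4] len 0.065 topz p90 0.062 phi 17.4 origin mm [528.7  71.8 130.5] yaw start/half/end [np.float64(0.7), np.float64(-41.0), np.float64(-79.1)]
```

```bash
python3 -m crank '[[[17.5,-24.8,0,2,0.5],[17.5,-24.8,0,2,0.5],[17.5,-24.8,0,2,0.5],[17.5,-24.8,0,2,0.5],[17.5,-24.8,0,2,0.5],[17.5,-24.8,0,2,0.5],[17.5,-24.8,0,2,0.5],[17.5,-24.8,0,2,0.5],[17.5,-24.8,0,2,0.5],[17.5,-24.8,0,2,0.5]]]' 40
python3 -m crank '[[[17.5,-24.8,0,2,0.5],[17.5,-24.8,0,2,0.5],[17.5,-24.8,0,2,0.5],[17.5,-24.8,0,2,0.5],[17.5,-24.8,0,2,0.5],[17.5,-24.8,0,2,0.5],[17.5,-24.8,0,2,0.5],[17.5,-24.8,0,2,0.5],[17.5,-24.8,0,1,0.5],[17.5,-24.8,0,1,0.5]]]'
cat > st.py <<'E'
from h import *
s=ctrl.state();w,X,Y,Z=s["eef_rot"]
from scipy.spatial.transform import Rotation as Ro
a=Ro.from_quat([X,Y,Z,w]).as_matrix()
b=np.degrees(np.arctan2(a[1,0],a[0,0]));b=(b+90+35)%180-90-35
print("t",round(s["time_s"],2),"pos",(s["position"]*1000).round(1),"bar yaw",b.round(1),"F",s["ft_force"].round(1),"M",s["moment"].round(2),"w",round(s["width"]*1000,1),"gf",round(s["gripper_force"],1),"q6",s["q"][5].round(2))
E
python3 st.py
```

```text
time_s: 1.53
position: [0.4446, 0.2871, 0.2315]
eef_rot: [0.0, 0.057, 0.998, 0.0]
ft_force: [-0.8, 0.0, -0.7]
width: 0.043
gripper_force: 0.0
time_s: 2.37
position: [0.6197, 0.039, 0.2314]
eef_rot: [0.0, -0.099, 0.995, -0.0]
ft_force: [0.6, 0.2, -0.1]
width: 0.0427
gripper_force: 0.0
t 2.37 pos [619.7  39.  231.4] bar yaw 11.4 F [ 0.6  0.2 -0.1] M [ 0.05 -0.02 -0.01] w 42.7 gf 0.0 q6 -1.79
```

```bash
python3 -m crank '[[[0,1,-17,0,0.5],[0,1,-17,0,0.5],[0,0,-17,0,0.5],[0,0,-17,0,0.5],[0,0,0,0,0.5],[0,0,0,0,0],[0,0,0,0,0],[0,0,0,0,0],[0,0,0,0,0],[0,0,0,0,0]]]' 40
python3 st.py
```

```text
time_s: 3.2
position: [0.6195, 0.0392, 0.1649]
eef_rot: [0.0, -0.098, 0.995, -0.003]
ft_force: [-1.0, -11.8, -3.3]
width: 0.0191
gripper_force: 37.5
t 3.2 pos [619.5  39.2 164.9] bar yaw 11.3 F [ -1.  -11.8  -3.3] M [-2.6  -0.02 -0.26] w 19.1 gf 37.5 q6 -1.78
```

```bash
python3 -m crank '[[[0.2,0,-0.3,-6,0],[0.2,0,-0.3,-6,0],[0.2,0,-0.3,-6,0],[0.2,0,-0.3,-6,0],[0.2,0,-0.3,-6,0],[0,0,-0.3,-6,0],[0,0,-0.2,-6,0],[0,0,0,0,0],[0,0,0,0,0],[0,0,0,0,0]]]'
python3 st.py
```

```text
time_s: 4.03
position: [0.6209, 0.0422, 0.1632]
eef_rot: [0.001, 0.262, 0.965, 0.0]
ft_force: [-2.2, -2.3, 6.8]
width: 0.016
gripper_force: 42.0
t 4.03 pos [620.9  42.2 163.2] bar yaw -30.4 F [-2.2 -2.3  6.8] M [-0.05 -0.01  0.2 ] w 16.0 gf 42.0 q6 -1.05
```

```bash
python3 -m crank '[[[0,0,0,0,0.5],[0,0,0,0,0.5],[0,0,20,0,0.5],[0,0,25,0,0.5],[0,0,25,0,0.5],[-25.4,-14.6,0,7,0.5],[-25.4,-14.6,0,7,0.5],[-25.4,-14.6,0,7,0.5],[-25.4,-14.6,0,7,0.5],[-25.4,-14.6,0,7,0.5]]]'
python3 -m crank '[[[0,0,-10,7,0.5],[0,0,-20,0,0.5],[0,0,-22,0,0.5],[0,0,-22,0,0.5],[0,0,-20,0,0.5],[0,0,0,0,0.5],[0,0,0,0,0.5],[0,0,0,0,0.5],[0,0,0,0,0.5],[0,0,0,0,0.5]]]'
python3 st.py
cat > look.py <<'E'
import sys,io,contextlib
with contextlib.redirect_stdout(io.StringIO()):
    exec(open("fit.py").read())
cor=[(54,54),(54,-54),(-54,-54),(-54,54)]
p,d=ctrl.snapshot("top")
if len(sys.argv)>1:cv2.imwrite("pics/"+sys.argv[1],cv2.resize(p[150:320,200:370,::-1],None,fx=3.4,fy=3.4))
v,u=np.mgrid[150:320,200:370];v=v.ravel();u=u.ravel()
P=world("top",d,u.astype(float),v.astype(float))[d[v,u]>0]
L=np.stack([(P-C)@x,(P-C)@y,(P-C)@z],1)
for i,(a,b) in enumerate(cor):
    q=L-np.array([a,b,0])/1000
    q=q[(np.hypot(q[:,0],q[:,1])<.04)&(q[:,2]>.05)&(q[:,2]<.070)]
    if len(q)<30: print(i+1,"hidden",len(q));continue
    w=np.linalg.svd(q[:,:2]-q[:,:2].mean(0),full_matrices=False)[2][0];w*=np.sign(w[0])
    ph=np.arctan2(w[1],w[0]);t=(q[:,:2]-q[:,:2].mean(0))@w
    print(i+1,"n",len(q),"len",np.ptp(t).round(3),"phi",np.degrees(ph).round(1),"med h",np.median(q[:,2]).round(4),"yaw",f(ph).round(1))
E
python3 look.py
```

```text
time_s: 4.87
position: [0.4916, -0.0307, 0.2309]
eef_rot: [-0.0, -0.042, 0.999, 0.0]
ft_force: [0.4, -0.8, 0.7]
width: 0.0425
gripper_force: 0.0
time_s: 5.7
position: [0.4941, -0.0307, 0.139]
eef_rot: [0.001, -0.099, 0.995, -0.0]
ft_force: [0.2, -0.2, -0.8]
width: 0.0429
gripper_force: 0.0
t 5.7 pos [494.1 -30.7 139. ] bar yaw 11.4 F [ 0.2 -0.2 -0.8] M [ 0.01  0.01 -0.03] w 42.9 gf 0.0 q6 -1.94
1 n 277 len 0.063 phi -4.5 med h 0.0582 yaw -24.0
2 n 242 len 0.054 phi -17.2 med h 0.0607 yaw -38.2
3 hidden 0
4 n 268 len 0.065 phi 17.1 med h 0.0598 yaw 0.4
```

```bash
python3 -m crank '[[[0,0,-14,0,0.5],[0,0,-12,0,0.5],[0,0,0,0,0.5],[0,0,0,0,0],[0,0,0,0,0],[0,0,0,0,0],[0,0,0,0,0],[0,0,0,0,0],[0,0,0,0,0],[0,0,0,0,0]]]'
python3 st.py
python3 -m crank '[[[0.2,0,-0.3,-6.5,0],[0.2,0,-0.3,-6.5,0],[0.2,0,-0.3,-6.5,0],[0.2,0,-0.3,-6.5,0],[0.2,0,-0.3,-6.5,0],[0,0,-0.3,-6.5,0],[0,0,-0.2,-6.5,0],[0,0,0,0,0],[0,0,0,0,0],[0,0,0,0,0]]]'
python3 st.py
```

```text
time_s: 6.58
position: [0.493, -0.0328, 0.112]
eef_rot: [-0.0, -0.099, 0.995, -0.002]
ft_force: [-3.0, -8.4, -0.8]
width: 0.0197
gripper_force: 37.1
t 6.58 pos [493.  -32.8 112. ] bar yaw 11.3 F [-3.  -8.4 -0.8] M [-2.09  0.34 -0.31] w 19.7 gf 37.1 q6 -1.93
time_s: 7.42
position: [0.4948, -0.0287, 0.1105]
eef_rot: [0.001, 0.293, 0.956, 0.002]
ft_force: [-0.7, 8.7, 2.1]
width: 0.0165
gripper_force: 45.2
t 7.42 pos [494.8 -28.7 110.5] bar yaw -34.1 F [-0.7  8.7  2.1] M [ 2.   -0.47  0.35] w 16.5 gf 45.2 q6 -1.14
```

```bash
python3 -m crank '[[[0,0,0,0,0.5],[0,0,0,0,0.5],[0,0,30,0,0.5],[0,0,30,0,0.5],[0,0,30,0,0.5],[0,0,30,0,0.5],[22.2,-7.6,0,-1,0.5],[22.2,-7.6,0,-1,0.5],[22.2,-7.6,0,0,0.5],[22.2,-7.6,0,0,0.5]]]'
python3 look.py
python3 -m crank '[[[0,0,-17,0,0.5],[0,0,-17,0,0.5],[0,0,-17,0,0.5],[0,0,-17,0,0.5],[0,0,0,0,0],[0,0,0,0,0],[0,0,0,0,0],[0,0,0,0,0],[0,0,0,0,0],[0,0,0,0,0]]]'
python3 st.py
```

```text
time_s: 8.25
position: [0.5839, -0.0618, 0.2301]
eef_rot: [0.001, 0.31, 0.951, -0.0]
ft_force: [0.1, -0.5, 0.2]
width: 0.0424
gripper_force: 0.0
1 n 277 len 0.065 phi -4.6 med h 0.0581 yaw -24.0
2 n 73 len 0.02 phi -14.0 med h 0.0592 yaw -34.6
3 n 248 len 0.064 phi -7.6 med h 0.0583 yaw -27.5
4 n 271 len 0.065 phi 17.2 med h 0.0598 yaw 0.5
time_s: 9.13
position: [0.5827, -0.0586, 0.1608]
eef_rot: [-0.001, 0.309, 0.951, 0.002]
ft_force: [4.1, 8.6, -12.8]
width: 0.0171
gripper_force: 38.9
t 9.13 pos [582.7 -58.6 160.8] bar yaw -36.1 F [  4.1   8.6 -12.8] M [ 1.97 -0.93  0.3 ] w 17.1 gf 38.9 q6 -1.13
```

```bash
python3 -m crank '[[[0.2,0,-0.3,-6,0],[0.2,0,-0.3,-6,0],[0.2,0,-0.3,-6,0],[0.2,0,-0.3,-6,0],[0.2,0,-0.3,-6,0],[0,0,-0.3,-6,0],[0,0,-0.2,-6,0],[0,0,0,0,0],[0,0,0,0,0],[0,0,0,0,0]]]'
python3 st.py
python3 -m crank '[[[0,0,0,0,0.5],[0,0,0,0,0.5],[0,0,25,0,0.5],[0,0,25,0,0.5],[0,0,20,6.5,0.5],[-9.2,22.4,0,7,0.5],[-9.2,22.4,0,7,0.5],[-9.2,22.4,0,7,0.5],[-9.2,22.4,0,7,0.5],[-9.2,22.4,0,7,0.5]]]'
python3 st.py;python3 look.py
```

```text
time_s: 9.97
position: [0.5887, -0.0552, 0.1608]
eef_rot: [0.002, 0.628, 0.778, 0.007]
ft_force: [19.5, 21.2, -17.9]
width: 0.0175
gripper_force: 121.1
t 9.97 pos [588.7 -55.2 160.8] bar yaw -77.9 F [ 19.5  21.2 -17.9] M [ 5.27 -5.92  1.53] w 17.5 gf 121.1 q6 -0.4
time_s: 10.8
position: [0.5378, 0.0513, 0.2313]
eef_rot: [0.001, 0.312, 0.95, 0.0]
ft_force: [-0.3, 0.8, -0.6]
width: 0.0424
gripper_force: 0.0
t 10.8 pos [537.8  51.3 231.3] bar yaw -36.3 F [-0.3  0.8 -0.6] M [ 0.04 -0.01  0.02] w 42.4 gf 0.0 q6 -0.94
1 hidden 0
2 n 202 len 0.042 phi -57.2 med h 0.058 yaw -79.2
3 hidden 0
4 hidden 0
```

```bash
python3 -m crank '[[[-4.5,10,0,6.2,0.5],[-4.5,10.5,0,6.2,0.5],[0,0,-5,6.2,0.5],[0,0,-15,6.2,0.5],[0,0,-20,6.2,0.5],[0,0,-20,6,0.5],[0,0,-20,0,0.5],[0,0,-20,0,0.5],[0,0,-18,0,0.5],[0,0,0,0,0.5]]]' 25
python3 st.py
python3 -m crank '[[[0,0,0,0,0],[0,0,0,0,0],[0,0,0,0,0],[0,0,0,0,0],[0,0,0,0,0],[0.2,0,-0.4,-6.4,0],[0.2,0,-0.4,-6.4,0],[0.2,0,-0.4,-6.4,0],[0.2,0,-0.4,-6.4,0],[0.2,0,-0.4,-6.4,0]]]' 25
python3 -m crank '[[[0,0,0,-6.4,0],[0,0,0,-5.5,0],[0,0,0,0,0],[0,0,0,0,0.5],[0,0,0,0,0.5],[0,0,30,0,0.5],[0,0,30,0,0.5],[0,0,30,0,0.5],[0,0,27,0,0.5],[0,0,0,0,0.5]]]'
python3 st.py;python3 look.py
```

```text
time_s: 11.68
position: [0.5268, 0.0708, 0.1086]
eef_rot: [-0.002, -0.003, 1.0, -0.0]
ft_force: [-1.2, 1.4, 0.1]
width: 0.0423
gripper_force: 0.0
t 11.68 pos [526.8  70.8 108.6] bar yaw 0.3 F [-1.2  1.4  0.1] M [ 0.04  0.   -0.01] w 42.3 gf 0.0 q6 -1.54
time_s: 12.52
position: [0.5315, 0.0721, 0.1123]
eef_rot: [0.002, 0.275, 0.961, 0.001]
ft_force: [-0.8, 4.7, 3.0]
width: 0.0168
gripper_force: 28.7
time_s: 13.35
position: [0.5331, 0.0713, 0.2344]
eef_rot: [0.005, 0.371, 0.929, 0.002]
ft_force: [1.5, 0.1, 0.8]
width: 0.0428
gripper_force: 0.0
t 13.35 pos [533.1  71.3 234.4] bar yaw -43.5 F [1.5 0.1 0.8] M [-0.04 -0.05  0.01] w 42.8 gf 0.0 q6 -0.77
1 hidden 23
2 n 296 len 0.066 phi -57.8 med h 0.0576 yaw -79.7
3 n 255 len 0.064 phi -8.7 med h 0.0583 yaw -28.7
4 hidden 0
```

```bash
python3 -m crank '[[[21.7,-7.6,0,5,0.5],[21.7,-7.6,0,5,0.5],[21.7,-7.6,0,5,0.5],[21.7,-7.6,0,4.5,0.5],[0,0,-17,0,0.5],[0,0,-19,0,0.5],[0,0,-19,0,0.5],[0,0,-19,0,0.5],[0,0,0,0,0.5],[0,0,0,0,0.5]]]' 30
python3 st.py;python3 look.py
```

```text
time_s: 14.23
position: [0.6151, 0.0409, 0.1505]
eef_rot: [-0.002, 0.208, 0.978, -0.0]
ft_force: [0.3, 0.1, 0.9]
width: 0.0425
gripper_force: 0.0
t 14.23 pos [615.1  40.9 150.5] bar yaw -24.0 F [0.3 0.1 0.9] M [-0.01 -0.02 -0.01] w 42.5 gf 0.0 q6 -1.17
1 hidden 5
2 n 181 len 0.038 phi -56.4 med h 0.0578 yaw -78.4
3 hidden 20
4 n 256 len 0.065 phi -17.9 med h 0.0577 yaw -39.0
```

```bash
python3 -m crank '[[[4.5,0,9,0,0.5],[0,0,0,0,0],[0,0,0,0,0],[0,0,0,0,0],[0,0,0,0,0],[0,0,0,0,0],[0.2,0,-0.3,-6,0],[0.2,0,-0.3,-6,0],[0.2,0,-0.3,-6,0],[0.2,0,-0.3,-6,0]]]' 30
python3 st.py
python3 -m crank '[[[0.2,0,-0.3,-6,0],[0,0,-0.3,-6,0],[0,0,-0.3,-6,0],[0,0,0,-6,0],[0,0,0,0,0],[0,0,0,0,0],[0,0,0,0,0],[0,0,0,0,0],[0,0,0,0,0],[0,0,0,0,0]]]'
python3 st.py
```

```text
time_s: 15.12
position: [0.6244, 0.0412, 0.1633]
eef_rot: [0.003, 0.409, 0.913, 0.002]
ft_force: [4.3, -4.2, 6.6]
width: 0.0164
gripper_force: 56.2
t 15.12 pos [624.4  41.2 163.3] bar yaw -48.3 F [ 4.3 -4.2  6.6] M [ 0.32 -1.33  0.75] w 16.4 gf 56.2 q6 -0.74
time_s: 15.95
position: [0.6259, 0.0414, 0.1631]
eef_rot: [0.004, 0.587, 0.809, 0.003]
ft_force: [4.8, -1.8, 5.0]
width: 0.0169
gripper_force: 100.2
t 15.95 pos [625.9  41.4 163.1] bar yaw -72.0 F [ 4.8 -1.8  5. ] M [ 1.36 -2.87  1.08] w 16.9 gf 100.2 q6 -0.33
```

```bash
python3 -m crank '[[[0,0,0,-6,0],[0,0,0,-6,0],[0,0,0,-2,0],[0,0,0,0,0],[0,0,0,0,0],[0,0,0,0,0],[0,0,0,0,0.5],[0,0,0,0,0.5],[0,0,0,0,0.5],[0,0,0,0,0.5]]]'
python3 st.py
python3 -m crank '[[[0,0,22,7,0.5],[0,0,24,7,0.5],[0,0,24,7,0.5],[-26.2,-14.4,0,7,0.5],[-26.2,-14.4,0,7,0.5],[-26.2,-14.4,0,7,0.5],[-26.2,-14.4,0,7,0.5],[-26.2,-14.4,0,7,0.5],[0,0,0,0,0.5],[0,0,0,0,0.5]]]'
python3 st.py; python3 look.py
```

```text
time_s: 16.78
position: [0.6221, 0.0412, 0.1594]
eef_rot: [0.0, 0.682, 0.731, 0.0]
ft_force: [1.8, -0.1, -0.2]
width: 0.0431
gripper_force: 0.0
t 16.78 pos [622.1  41.2 159.4] bar yaw -86.0 F [ 1.8 -0.1 -0.2] M [-0.03 -0.   -0.01] w 43.1 gf 0.0 q6 -0.09
time_s: 17.62
position: [0.4904, -0.0313, 0.2294]
eef_rot: [0.0, 0.26, 0.966, 0.0]
ft_force: [0.9, -0.3, 0.8]
width: 0.0427
gripper_force: 0.0
t 17.62 pos [490.4 -31.3 229.4] bar yaw -30.1 F [ 0.9 -0.3  0.8] M [ 0.   -0.04 -0.01] w 42.7 gf 0.0 q6 -1.21
1 n 273 len 0.065 phi -46.5 med h 0.0559 yaw -68.8
2 n 205 len 0.061 phi -64.3 med h 0.057 yaw -85.9
3 hidden 0
4 n 254 len 0.065 phi -18.0 med h 0.0579 yaw -39.0
```

```bash
python3 -m crank '[[[4.5,0.5,-25,2,0.5],[0,0,-25,0,0.5],[0,0,-25,0,0.5],[0,0,-25,0,0.5],[0,0,-18,0,0.5],[0,0,0,0,0.5],[0,0,0,0,0.5],[0,0,0,0,0],[0,0,0,0,0],[0,0,0,0,0]]]' 30
python3 st.py
python3 -m crank '[[[0,0,0,0,0],[0,0,0,0,0],[0.2,0,-0.3,-6,0],[0.2,0,-0.3,-6,0],[0.2,0,-0.3,-6,0],[0.2,0,-0.3,-6,0],[0,0,-0.3,-6,0],[0,0,-0.3,-6,0],[0,0,0,-6,0],[0,0,0,-6,0]]]'
python3 st.py
python3 -m crank '[[[0,0,0,-6,0],[0,0,0,-6,0],[0,0,0,-4,0],[0,0,0,0,0],[0,0,0,0,0],[0,0,0,0,0],[0,0,0,0,0.5],[0,0,0,0,0.5],[0,0,0,0,0.5],[0,0,0,0,0.5]]]'
python3 st.py;python3 look.py
```

```text
time_s: 18.5
position: [0.497, -0.0308, 0.1132]
eef_rot: [0.002, 0.242, 0.97, -0.0]
ft_force: [-1.2, -0.3, 2.9]
width: 0.0167
gripper_force: 29.1
t 18.5 pos [497.  -30.8 113.2] bar yaw -28.0 F [-1.2 -0.3  2.9] M [-0.08  0.12  0.06] w 16.7 gf 29.1 q6 -1.25
time_s: 19.33
position: [0.5005, -0.0293, 0.1125]
eef_rot: [0.003, 0.617, 0.787, 0.004]
ft_force: [7.2, 4.9, 1.0]
width: 0.0169
gripper_force: 108.1
t 19.33 pos [500.5 -29.3 112.5] bar yaw -76.3 F [7.2 4.9 1. ] M [ 2.32 -3.55  1.36] w 16.9 gf 108.1 q6 -0.4
time_s: 20.17
position: [0.4965, -0.0303, 0.1096]
eef_rot: [0.0, 0.72, 0.694, 0.0]
ft_force: [-0.4, 0.9, -0.1]
width: 0.0425
gripper_force: 0.0
t 20.17 pos [496.5 -30.3 109.6] bar yaw -92.0 F [-0.4  0.9 -0.1] M [-0.04  0.06 -0.02] w 42.5 gf 0.0 q6 -0.13
1 n 268 len 0.065 phi -46.5 med h 0.0555 yaw -68.9
2 n 296 len 0.066 phi -57.7 med h 0.0574 yaw -79.7
3 hidden 0
4 n 249 len 0.065 phi -17.9 med h 0.058 yaw -38.9
```

```bash
python3 -m crank '[[[0,0,30,0,0.5],[0,0,30,0,0.5],[0,0,30,3,0.5],[0,0,30,3,0.5],[22,-7.8,0,3,0.5],[22,-7.8,0,3,0.5],[22,-7.8,0,0,0.5],[22.5,-7.8,0,0,0.5],[0,0,0,0,0.5],[0,0,0,0,0.5]]]' 30
python3 st.py;python3 look.py
python3 -m crank '[[[0,0,-17,0,0.5],[0,0,-17,0,0.5],[0,0,-17,0,0.5],[0,0,-17,0,0.5],[0,0,0,0,0.5],[0,0,0,0,0],[0,0,0,0,0],[0,0,0,0,0],[0,0,0,0,0],[0,0,0,0,0]]]'
python3 st.py
```

```text
time_s: 21.05
position: [0.5851, -0.0618, 0.2284]
eef_rot: [-0.001, 0.643, 0.766, -0.0]
ft_force: [-0.3, -0.8, -1.1]
width: 0.0431
gripper_force: 0.0
t 21.05 pos [585.1 -61.8 228.4] bar yaw -80.1 F [-0.3 -0.8 -1.1] M [-0.01  0.01  0.01] w 43.1 gf 0.0 q6 -0.37
1 n 276 len 0.065 phi -46.2 med h 0.0558 yaw -68.5
2 n 57 len 0.017 phi -77.7 med h 0.0571 yaw -97.9
3 n 189 len 0.047 phi -53.8 med h 0.0556 yaw -76.0
4 n 254 len 0.065 phi -17.6 med h 0.0579 yaw -38.6
time_s: 21.93
position: [0.5874, -0.0608, 0.1641]
eef_rot: [0.003, 0.643, 0.766, 0.003]
ft_force: [9.5, 3.9, -4.7]
width: 0.0236
gripper_force: 28.4
t 21.93 pos [587.4 -60.8 164.1] bar yaw -80.0 F [ 9.5  3.9 -4.7] M [ 0.57 -2.12  0.19] w 23.6 gf 28.4 q6 -0.37
```

```bash
python3 -m crank '[[[0,0,-0.3,-6,0],[0,0,-0.3,-6,0],[0,0,-0.3,-6,0],[0,0,-0.3,-6,0],[0,0,0,-6,0],[0,0,0,-6,0],[0,0,0,0,0],[0,0,0,0,0],[0,0,0,0,0],[0,0,0,0,0]]]'
python3 st.py
python3 -m crank '[[[0,0,0,-6,0],[0,0,0,-6,0],[0,0,0,-6,0],[0,0,0,0,0],[0,0,0,0,0],[0,0,0,0,0],[0,0,0,0,0.5],[0,0,0,0,0.5],[0,0,0,0,0.5],[0,0,0,0,0.5]]]'
python3 st.py;python3 look.py
```

```text
time_s: 22.77
position: [0.5886, -0.0615, 0.1643]
eef_rot: [0.003, 0.848, 0.53, 0.004]
ft_force: [9.9, 1.3, -1.5]
width: 0.0239
gripper_force: 35.6
t 22.77 pos [588.6 -61.5 164.3] bar yaw -116.0 F [ 9.9  1.3 -1.5] M [-0.11 -2.56  0.42] w 23.9 gf 35.6 q6 0.26
time_s: 23.6
position: [0.5851, -0.0615, 0.1611]
eef_rot: [0.0, 0.921, 0.391, 0.001]
ft_force: [0.5, 0.1, 0.5]
width: 0.0426
gripper_force: 0.0
t 23.6 pos [585.1 -61.5 161.1] bar yaw 46.0 F [0.5 0.1 0.5] M [ 0.02 -0.03  0.04] w 42.6 gf 0.0 q6 0.58
1 n 276 len 0.066 phi -46.5 med h 0.0557 yaw -68.9
2 hidden 0
3 n 201 len 0.053 phi -52.0 med h 0.0556 yaw -74.3
4 n 252 len 0.066 phi -17.8 med h 0.0579 yaw -38.8
```

```bash
python3 -m crank '[[[0,0,23,0,0.5],[0,0,23,0,0.5],[0,0,23,7,0.5],[-11,26.6,0,7,0.5],[-11,26.6,0,7,0.5],[-11,26.6,0,7,0.5],[-11,26.6,0,7,0.5],[-11,26.6,0,7,0.5],[0,0,0,7,0.5],[0,0,0,7,0.5]]]' 30
python3 -m crank '[[[0,0,0,7,0.5],[0,0,0,7,0.5],[0,0,0,7,0.5],[0,0,0,7,0.5],[0,0,0,7,0.5],[0,0,0,4.5,0.5],[0,0,0,0,0.5],[0,0,0,0,0.5],[0,0,0,0,0.5],[0,0,0,0,0.5]]]'
python3 st.py;python3 look.py
```

```text
time_s: 24.48
position: [0.5292, 0.0732, 0.2294]
eef_rot: [-0.0, 0.626, 0.78, 0.0]
ft_force: [0.1, -0.7, -0.3]
width: 0.0419
gripper_force: 0.0
time_s: 25.32
position: [0.5298, 0.0714, 0.2292]
eef_rot: [-0.0, 0.331, 0.944, -0.0]
ft_force: [-0.6, 0.2, 0.2]
width: 0.0426
gripper_force: 0.0
t 25.32 pos [529.8  71.4 229.2] bar yaw -38.6 F [-0.6  0.2  0.2] M [-0.04 -0.07  0.01] w 42.6 gf 0.0 q6 -0.86
1 hidden 10
2 n 281 len 0.066 phi 88.6 med h 0.0557 yaw 69.9
3 n 207 len 0.052 phi -53.1 med h 0.0562 yaw -75.3
4 hidden 0
```

```bash
python3 -m crank '[[[0,0,-25,0,0.5],[0,0,-25,0,0.5],[0,0,-25,0,0.5],[0,0,-25,0,0.5],[0,0,-18,0,0.5],[0,0,0,0,0.5],[0,0,0,0,0.5],[0,0,0,0,0],[0,0,0,0,0],[0,0,0,0,0]]]' 30
python3 st.py
python3 -m crank '[[[0,0,0,0,0],[0,0,0,0,0],[0.2,0,-0.3,-6,0],[0.2,0,-0.3,-6,0],[0.2,0,-0.3,-6,0],[0.2,0,-0.3,-6,0],[0,0,-0.3,-6,0],[0,0,-0.3,-6,0],[0,0,0,-6,0],[0,0,0,-6,0]]]'
python3 -m crank '[[[0,0,0,-6,0],[0,0,0,-6,0],[0,0,0,-5,0],[0,0,0,0,0],[0,0,0,0,0],[0,0,0,0,0],[0,0,0,0,0.5],[0,0,0,0,0.5],[0,0,0,0,0.5],[0,0,0,0,0.5]]]'
python3 st.py
python3 -m crank '[[[0,0,30,0,0.5],[0,0,30,0,0.5],[0,0,30,0,0.5],[0,0,30,0,0.5],[-30,20,0,0,0.5],[-30,20,0,0,0.5],[-30,20,0,0,0.5],[-30,20,0,0,0.5],[-30,20,0,0,0.5],[-30,20,0,0,0.5]]]'
python3 -m crank '[[[-20,20,0,0,0.5],[-20,20,0,0,0.5],[-10,20,0,0,0.5],[0,0,0,0,0.5],[0,0,0,0,0.5],[0,0,0,0,0.5],[0,0,0,0,0.5],[0,0,0,0,0.5],[0,0,0,0,0.5],[0,0,0,0,0.5]]]'
python3 st.py;python3 look.py c1.png
```

```text
time_s: 26.2
position: [0.5317, 0.072, 0.1136]
eef_rot: [0.002, 0.33, 0.944, 0.001]
ft_force: [-0.5, 1.9, 2.6]
width: 0.0174
gripper_force: 28.2
t 26.2 pos [531.7  72.  113.6] bar yaw -38.5 F [-0.5  1.9  2.6] M [ 0.69 -0.41  0.1 ] w 17.4 gf 28.2 q6 -0.86
time_s: 27.03
position: [0.5352, 0.074, 0.113]
eef_rot: [0.003, 0.686, 0.727, 0.005]
ft_force: [8.5, 14.1, 3.2]
width: 0.0178
gripper_force: 111.1
time_s: 27.87
position: [0.5305, 0.0713, 0.1094]
eef_rot: [-0.0, 0.786, 0.619, -0.0]
ft_force: [-1.1, 0.5, 0.3]
width: 0.0429
gripper_force: 0.0
t 27.87 pos [530.5  71.3 109.4] bar yaw -103.5 F [-1.1  0.5  0.3] M [-0.02 -0.01 -0.04] w 42.9 gf 0.0 q6 0.27
time_s: 28.7
position: [0.3491, 0.1919, 0.2292]
eef_rot: [-0.0, 0.786, 0.619, -0.0]
ft_force: [-0.6, 0.5, 0.4]
width: 0.0425
gripper_force: 0.0
time_s: 29.53
position: [0.301, 0.2509, 0.2293]
eef_rot: [0.0, 0.786, 0.618, -0.0]
ft_force: [0.3, 0.2, 0.5]
width: 0.0426
gripper_force: 0.0
t 29.53 pos [301.  250.9 229.3] bar yaw -103.6 F [0.3 0.2 0.5] M [ 0.05 -0.03 -0.01] w 42.6 gf 0.0 q6 0.8
1 n 270 len 0.064 phi -46.5 med h 0.0557 yaw -68.9
2 n 278 len 0.064 phi 88.1 med h 0.0557 yaw 69.5
3 n 252 len 0.066 phi -52.8 med h 0.0556 yaw -75.0
4 n 241 len 0.063 phi -57.6 med h 0.0558 yaw -79.6
```

View pics/c1.png

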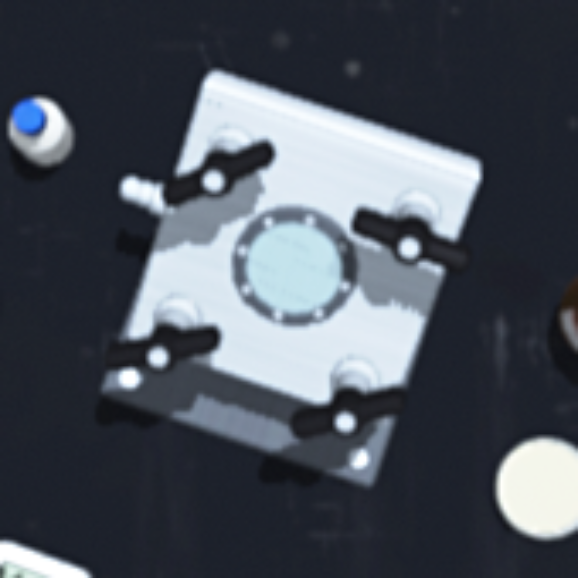

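The picture shows all four bars turned by about 75–80°, with collars apparently seated and bystanders in place. Handle 2, at about (410,245), gave the weakest stop signal, so I'll nip it once more to be sure.

```bash
python3 -m crank '[[[19,-20.8,0,0,0.5],[19,-20.8,0,0,0.5],[19,-20.8,0,0,0.5],[19,-20.8,0,0,0.5],[19,-20.8,0,0,0.5],[19,-20.8,0,0,0.5],[19,-20.8,0,0,0.5],[19,-20.8,0,0,0.5],[19,-20.8,0,-3,0.5],[19,-20.8,0,-3,0.5]]]' 40
python3 -m crank '[[[19,-20.8,0,0,0.5],[19,-20.8,0,0,0.5],[19,-20.8,0,0,0.5],[19,-20.8,0,0,0.5],[19,-20.8,0,0,0.5],[0,0,0,0,0.5],[0,0,0,0,0.5],[0,0,0,0,0.5],[0,0,0,0,0.5],[0,0,0,0,0.5]]]'
python3 st.py
python3 -m crank '[[[0,0,-17,0,0.5],[0,0,-17,0,0.5],[0,0,-17,0,0.5],[0,0,-19,0,0.5],[0,0,0,0,0.5],[0,0,0,0,0],[0,0,0,0,0],[0,0,0,0,0],[0,0,0,0,0],[0,0,0,0,0]]]'
python3 st.py
```

```text
time_s: 30.42
position: [0.4915, 0.0418, 0.2293]
eef_rot: [-0.0, 0.818, 0.576, 0.0]
ft_force: [0.6, 1.1, -0.7]
width: 0.0431
gripper_force: 0.0
time_s: 31.25
position: [0.5853, -0.0598, 0.2296]
eef_rot: [0.0, 0.817, 0.577, 0.0]
ft_force: [0.2, 0.3, 0.0]
width: 0.043
gripper_force: 0.0
t 31.25 pos [585.3 -59.8 229.6] bar yaw -109.5 F [0.2 0.3 0. ] M [ 0.04 -0.02 -0.  ] w 43.0 gf 0.0 q6 0.15
time_s: 32.08
position: [0.5889, -0.0614, 0.1627]
eef_rot: [0.003, 0.817, 0.577, 0.003]
ft_force: [10.5, -3.6, -3.4]
width: 0.0242
gripper_force: 37.0
t 32.08 pos [588.9 -61.4 162.7] bar yaw -109.5 F [10.5 -3.6 -3.4] M [-0.83 -2.47  0.03] w 24.2 gf 37.0 q6 0.15
```

```bash
python3 -m crank '[[[0,0,0,-6,0],[0,0,0,-6,0],[0,0,0,-6,0],[0,0,0,-6,0],[0,0,0,-4,0],[0,0,0,0,0],[0,0,0,0,0],[0,0,0,0,0],[0,0,0,0,0],[0,0,0,0,0]]]'
python3 st.py
python3 -m crank '[[[0,0,0,0,0.5],[0,0,0,0,0.5],[0,0,0,0,0.5],[0,0,23,0,0.5],[0,0,23,0,0.5],[0,0,24,0,0.5],[0,0,0,0,0.5],[-25,25,0,0,0.5],[-25,25,0,0,0.5],[-25,25,0,0,0.5]]]'
python3 -m crank '[[[-20,24,0,0,0.5],[-20,24,0,0,0.5],[-20,24,0,0,0.5],[-20,24,0,0,0.5],[-20,24,0,0,0.5],[-20,24,0,0,0.5],[-20,24,0,0,0.5],[-20,24,0,0,0.5],[0,0,0,0,0.5],[0,0,0,0,0.5]]]'
python3 st.py;python3 look.py
```

```text
time_s: 32.92
position: [0.5867, -0.0635, 0.1634]
eef_rot: [0.004, 0.932, 0.363, 0.001]
ft_force: [-5.9, -12.2, 9.0]
width: 0.024
gripper_force: 68.8
t 32.92 pos [586.7 -63.5 163.4] bar yaw 42.5 F [ -5.9 -12.2   9. ] M [-2.65 -0.07  1.17] w 24.0 gf 68.8 q6 0.64
time_s: 33.75
position: [0.5097, 0.0152, 0.2293]
eef_rot: [-0.0, 0.932, 0.362, -0.0]
ft_force: [-0.3, 0.7, 0.5]
width: 0.0428
gripper_force: 0.0
time_s: 34.58
position: [0.3498, 0.2076, 0.2298]
eef_rot: [-0.0, 0.931, 0.364, 0.001]
ft_force: [0.5, 0.4, -0.8]
width: 0.0427
gripper_force: 0.0
t 34.58 pos [349.8 207.6 229.8] bar yaw 42.7 F [ 0.5  0.4 -0.8] M [-0.02 -0.08 -0.02] w 42.7 gf 0.0 q6 1.23
1 n 275 len 0.065 phi -46.5 med h 0.0557 yaw -68.9
2 n 283 len 0.065 phi 88.1 med h 0.0559 yaw 69.5
3 n 253 len 0.065 phi -52.7 med h 0.0556 yaw -74.9
4 n 247 len 0.063 phi -57.8 med h 0.0556 yaw -79.8
```

Handle 2 did not move under about 1 N m, so it is home. All four bars stand equally high, so I'll hand the job in.

```bash
python3 -c "
from workcell import ctrl
print(ctrl.finish_job())"
```

```text
the job is handed in; nothing more can be done
None
```

The job is handed in at about 35 s of the 72 s allowed, with no verdict returned: all four screws went down crosswise in two passes (1-3-2-4), end at equal height and appear home, though only screw 2 was re-tested against its stop; the gripper is clear, and the bystanders looked unmoved where the last picture showed them (the beaker was outside it).

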